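# Open the lathe's terminal box

## Robot

A 6-joint arm with a two-finger parallel gripper is mounted at the origin on the work surface. World frame = base frame: x ahead of the robot, y to its left, z up, the work surface at z = 0. Lengths are in mm, angles in degrees, forces in N, time in s.
With the tool pointing down it reaches from about 350 to 850 mm from the base axis. Payload 8.1 kg.
Tool frame: the origin (TCP) lies midway between the tips of the shut fingers; the grasp point (between the pads) lies 19 mm behind it (r.pinch_z is the distance from the TCP to the grasp point, in mm); z points along the fingers, y is the line along which they close (so a half turn about z gives the same grasp; the last joint's range is limited). The gripper opens to 85 mm and grips with 20 to 120 N. Pads are 22 mm wide; open, the fingers measure 114 mm over their backs; the gripper's body (76 mm by 85 mm) begins 54 mm behind the grasp point. The pads swing forward as they close: fully open they stand 13 mm farther back than shut.
Start: joints at [-75.252, 7.471, 85.268, -0, 87.261, -4.893], TCP at [201.695, -565.088, 231.292] pointing down, gripper open.
Joint ranges: [-169.43, 169.43], [-51.17, 129.36], [1.28, 143.12], [-76.62, 256.62], [0, 156.53], [-152.29, 152.29]. Speed limits (degrees/s): [136.94, 136.94, 159.86, 180, 180, 180].

## Interface

Orientations are given as [roll, pitch, yaw] about the fixed x, y, z axes, in that order (R = Rz(yaw) Ry(pitch) Rx(roll)).
In Python, from bench import sensors, optics, job, r gives the robot as it stands.
- The arm moves only by the tool play_rows, never from a script. Its argument "motion" is a list that holds one entry, the list of rows, each a list of 6 numbers: the shift along the tool's x, y, z in cm, then the turn, a rotation vector about the tool's x, y, z in degrees. In form: [[[x, y, z, ax, ay, az], ...]]. A call has 1 to 5 rows; each row is the pose to reach, as a shift and turn from the pose commanded when the call began, along the tool's axes at that moment; what a row does not reach only later rows make up. A row lasts 1/10 s, in which the tool goes at most 50 mm and 8.59 degrees, less where a joint would pass 70% of its speed; a pose out of reach is approached as far as the arm can. A call with a gripper value outside its range is refused whole. "jaw" is the opening, from 0 (shut) to 1 (fully open), set as the call begins (left out, the last holds). The fingers move at their own pace and stop on an object; "squeeze" is the grip in N (left out, the last holds). Time passes only in rows, so rows that repeat a pose let the fingers close. It gives the time, the measured TCP pose, the force, the opening and the grip force at its end, in the units of the state.
- sensors.sense(): the state, without advancing time (a new reading comes with each control period).
- optics.snapshot(name): name is "scene" or "top"; returns a dict with "pixels" (384x512x3 uint8, red, green, blue), "mtx" (3x3 intrinsics, pixels), "R" (3x3) and "t" (3): a world point X has camera coordinates R X + t. Camera axes: x right, y down, z forward; pixel columns grow to the right and rows downward; lengths in mm; the calibration is good to about 2 mm. A picture is of the moment at which its call begins. There is no depth.
- job.hand_in(): hands the job in; it is judged then, once.
The state is a dict: "time": time; "joint_pos": joint angles; "qd": joint speeds; "joint_efforts": joint torques, N m; "tool_pos": TCP position; "tcp_rot": TCP orientation; "ft_force": force on the tool from outside, world axes, zero at the start; "wrist_torque": the same for the moment, N m; "finger_gap": finger opening in mm; "grip_force": force on a finger pad.
Only numpy, scipy, OpenCV 4.12 (cv2) and the standard library are available. Lean on these libraries where they do the work, as an engineer would, in place of code of your own. Each camera call takes 0.05 s, during which the arm holds its last target. There are 200 camera calls.

## Task

Two grey terminal boxes stand on the workshop bench; open only the one with the longer cover, the one with a straight ridge across it, so that its terminals can be checked. With the fingertips, press its snap tab right down, then push the cover completely off its seat on to the plywood ledge beyond and leave it lying flat there. Do not lift the cover, and leave the other box and everything else on the bench alone.

Things in the scene. Friction and masses are not known exactly. Their poses are not given: they have to be found in the camera images.
- lathe_box: The box to open, fixed: grey enclosure and plywood ledge in one, 286 mm long (x), 110 mm wide. Origin: bench level, under the middle of the seat; +x is the way the cover slides off (away from the robot), z up. Seat plane and runners under the cover's y edges 46 mm high. Seat from x = -48 to +42 mm, its side rails 57 mm high with lips 80 mm apart over the cover; back wall 52 mm high.
- lathe_cover: Loose white plastic cover, 80 (x) by 90 (y) by 6 mm, about 0.12 kg, with one straight ridge across its middle, 10 mm thick (x), 64 mm long (y), 14 mm above the plate. Origin: centre of its underside; axes as the box's. Starts at the box's origin, 46 mm up, blocked by the tab; then slides with about 1 N. Off its seat from 85 mm along the box's +x; meets the end batten at 180 mm.
- lathe_ledge (a point): Middle of that box's plywood ledge at the runners' height (46 mm), 155 mm along the box's +x. The runners go on level from the seat to an end batten (56 mm high) at x = +220 mm, between 52 mm high side fences 94 mm apart.
- lathe_tab (a joint): That box's snap tab, m pressed down: 0 to 0.002 at the start (top 8 to 10 mm above the seat plane, blocking the cover), 0.014 fully down (top 4 mm below it); the cover clears it from 0.011. Moves with about 5 N, more when fast, then meets a hard stop; stays where it is pressed.
- lathe_tab_top (a point): Centre of the top of that tab: black ribbed block 36 (x) by 30 mm (y), 59.5 mm along the box's +x from its origin, its rear edge 1.5 mm ahead of the cover. Moves down with the tab. Its pocket (x = +42 to +90 mm, 66 mm wide) is open all round it, so a fingertip can follow it below the seat plane.
- drill_box: The other box, fixed, to be left alone: same build and heights but shorter (x = -34 to +182 mm, 110 mm wide). Origin: bench level, under the middle of its seat; +x away from the robot, z up.
- drill_cover: Loose white cover of the other box: 52 (x) by 90 (y) by 6 mm with a round boss (26 mm across, 14 mm high) in its middle. Origin: centre of its underside. To be left alone.
- drill_tab (a joint): Snap tab of the other box, m pressed down, 0 to 0.002 at the start. To be left alone.
- gouge: Bystander: turning gouge lying along its x, 237 mm long, 26 mm thick, wooden handle to -x; origin under it, 65 mm from the handle's end.
- wax_jar: Bystander: jar 56 mm across, 70 mm high; origin at the centre of its underside.
- spindle_cup: Bystander: turned wooden spool, 60 mm across, 66 mm high; origin at the centre of its underside.
- offcut: Bystander: wooden block 90 by 35 by 30 mm; origin at the centre of its underside.
- screwdriver: Bystander: screwdriver lying along its x.
- collar: Bystander: steel ring 60 mm across, 20 mm high; origin at the centre of its underside.
- wrench: Bystander: wrench lying along its x.
Things that resemble listed ones, but are neither listed nor needed, are in the scene too. What is shaped like the lathe_cover but red is not meant.

How it is judged:
By the outcome, as a careful person would: the job done as asked, in the order asked, and still so for the second after the job is handed in, with the robot touching nothing.
It also fails if it takes over 32 s, if anything falls off the work surface, if the arm or the gripper's body presses on something with over 40 N, if the wrist force passes 120 N, or if a joint passes its speed limit or range.

## Working session

There is one attempt and no reset: what is moved stays moved. The work goes in short steps, Python scripts to look and compute and a tool call to move; the robot and the scene stay as the last step left them, time stands still between calls to the robot, and variables do not carry over. Pictures are saved under pics/ and viewed, at most 10 in all, crops included, and the job is handed in when it is done.

Besides the shell and the picture viewer there is one more tool, called after ">>>" by a JSON object that holds its "api" and its "payload", one argument or row to a line. play_rows: Moves the arm, as the interface text tells. Its arguments: {"type":"object","properties":{"motion":{"type":"array","items":{"type":"array","items":{"type":"array","items":{"type":"number"}}}},"jaw":{"type":"number"},"squeeze":{"type":"number"}},"required":["motion"]}

```bash
mkdir -p pics; ls; python3 - <<'E'
from bench import sensors, optics
import cv2,numpy as np
for n in("scene","top"):
    s=optics.snapshot(n); np.savez(f"pics/{n}0.npz",**{k:np.array(v) for k,v in s.items()})
    cv2.imwrite(f"pics/{n}0.png",cv2.resize(s["pixels"][:,:,::-1],(800,600),interpolation=cv2.INTER_CUBIC))
    print(n,s["mtx"],s["R"],s["t"])
print(sensors.sense())
E
```

```text
pics
scene [[372.76738482   0.         255.24506112]
 [  0.         372.76738482 187.13129059]
 [  0.           0.           1.        ]] [[-0.74298875  0.66916058  0.01385085]
 [ 0.55562701  0.62820263 -0.54464675]
 [-0.37315728 -0.3969705  -0.83855117]] [ 387.83655087 -248.95644413 1465.96064461]
top [[485.22077505   0.         256.38296829]
 [  0.         485.22077505 187.21532901]
 [  0.           0.           1.        ]] [[-2.81182406e-02 -9.99604285e-01 -7.98786872e-04]
 [-9.84839827e-01  2.78397462e-02 -1.71217589e-01]
 [ 1.71172074e-01 -4.02766025e-03 -9.85232916e-01]] [-2.63800687e-01  5.32234878e+02  1.70100958e+03]
{'time': 0.1, 'joint_pos': array([-7.52540314e+01,  7.51070197e+00,  8.53221571e+01, -8.00786938e-04,
        8.72607550e+01, -4.89364162e+00]), 'qd': array([-0.06965345, -0.04397136, -0.1210111 ,  0.06483796,  0.05199719,
        0.03377715]), 'joint_efforts': array([ 8.89990424e-04, -5.70951390e+01, -5.01941800e+01, -1.21160574e-04,
        8.09111312e-03, -2.07325058e-05]), 'tool_pos': array([ 201.54918224, -564.62427271,  230.35860472]), 'tcp_rot': array([-1.79906659e+02, -7.18897498e-03,  1.96396433e+01]), 'ft_force': array([-0.03075293,  0.41907536,  0.49176768]), 'wrist_torque': array([-3.47990114e-02,  6.12031439e-05,  4.34728550e-03]), 'grip_force': 0.0, 'finger_gap': 85.46463322165863}
```

View pics/top0.png

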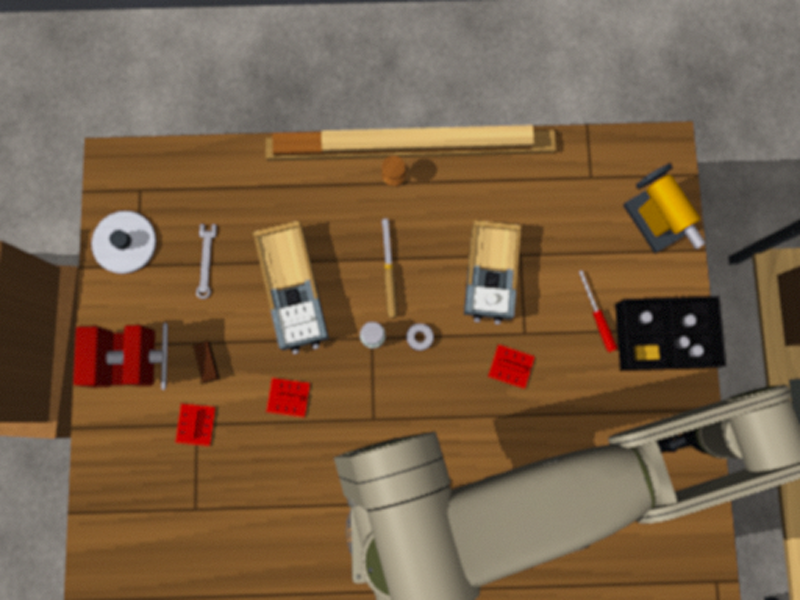

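View pics/scene0.png

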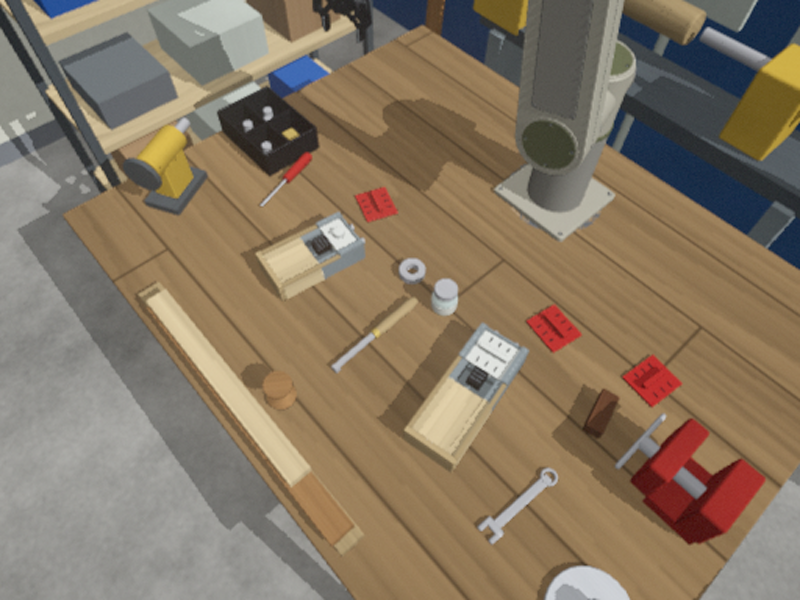

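The top view shows the lathe box (white cover with ridge) at about (290,285) of 800x600. Its cover is near (299,323), the tab near (293,297), and the ledge runs to about (280,232). The drill box is at (494,270). In the scene view the lathe tab is at (478,378) and the cover at (492,352).

```bash
cat > h.py <<'E'
import numpy as np,cv2
def ray(s,uv,z):
    d=s["R"].T@np.linalg.solve(s["mtx"],[*uv,1]); c=-s["R"].T@s["t"]
    return c+d*(z-c[2])/d[2]
def tri(a,ua,b,ub):
    P=lambda s:s["mtx"]@np.c_[s["R"],s["t"]]
    X=cv2.triangulatePoints(P(a),P(b),np.array(ua,float).reshape(2,1),np.array(ub,float).reshape(2,1)).ravel(); return X[:3]/X[3]
def proj(s,X):
    p=s["mtx"]@(s["R"]@np.array(X,float)+s["t"]); return p[:2]/p[2]
def blob(m,roi):
    x0,x1,y0,y1=roi; k=np.zeros(m.shape,np.uint8); k[y0:y1,x0:x1]=m[y0:y1,x0:x1]
    n,l,st,c=cv2.connectedComponentsWithStats(k); i=1+np.argmax(st[1:,4]); return (l==i).astype(np.uint8),c[i],st[i]
E
python3 - <<'E'
from h import *
T=dict(np.load("pics/top0.npz"));S=dict(np.load("pics/scene0.npz"))
R={}
for n,s,rt,rc in(("top",T,(175,203,178,203),(165,215,185,228)),("scene",S,(285,325,228,255),(290,340,205,245))):
    h=cv2.cvtColor(s["pixels"],cv2.COLOR_RGB2HSV)
    dk=(h[...,2]<75).astype(np.uint8); wh=((h[...,1]<25)&(h[...,2]>185)).astype(np.uint8)
    ply=((abs(h[...,0].astype(int)-20)<8)&(h[...,2]>165)&(h[...,1]>60)).astype(np.uint8)
    b=blob(dk,rt); w=blob(wh,rc); rp=(155,215,130,195) if n=="top" else (250,330,225,310); p=blob(ply,rp)
    R[n]=(b[1],w[1],p[1])
    print(n,"tab",b[1],b[2],"white",w[1],w[2],"ply",p[1],p[2])
    if n=="top":
        for m,z in((w[0],52),(p[0],48),(b[0],55)):
            c=cv2.findContours(m,0,1)[0][0].reshape(-1,2)
            q=np.array([ray(s,u,z)[:2] for u in c],np.float32); print(cv2.minAreaRect(q))
for i,z in((0,55),(1,52),(2,47)):
    print("tri",tri(T,R["top"][i],S,R["scene"][i]),"ray top",ray(T,R["top"][i],z),"ray sc",ray(S,R["scene"][i],z))
c=np.hstack([cv2.resize(s["pixels"][y:y+100,x:x+80,::-1],None,fx=5,fy=5,interpolation=cv2.INTER_NEAREST) for s,x,y in((T,150,130),(S,260,205))])
cv2.imwrite("pics/crop.png",c)
E
```

```text
top tab [186.80392157 189.11764706] [181 184  13  11 102] white [191.34939759 205.94939759] [180 193  24  26 415] ply [182.2977588  163.52401281] [163 142  36  43 937]
((470.5015563964844, 218.68617248535156), (78.2010498046875, 74.48308563232422), 12.32083797454834)
((627.3184814453125, 256.5865478515625), (143.8910675048828, 101.3154525756836), 12.823467254638672)
((531.2186889648438, 232.82937622070312), (37.384525299072266, 37.09749221801758), 13.649081230163574)
scene tab [304.7752809  242.31460674] [298 235  14  15  89] white [314.14344262 226.30532787] [298 212  33  30 488] ply [287.657574   267.34010447] [ 259  228   64   71 1723]
tri [531.74216392 234.90371978  48.12201652] ray top [530.56439892 233.90293687  55.        ] ray sc [534.63237063 236.56224055  55.        ]
tri [470.48641432 218.0397291   49.59048974] ray top [469.76454879 218.34931489  52.        ] ray sc [472.33675406 217.61904218  52.        ]
tri [626.66252854 253.22906454  42.60938659] ray top [626.65726905 251.04685247  47.        ] ray sc [626.38439633 256.68714722  47.        ]
```

View pics/crop.png

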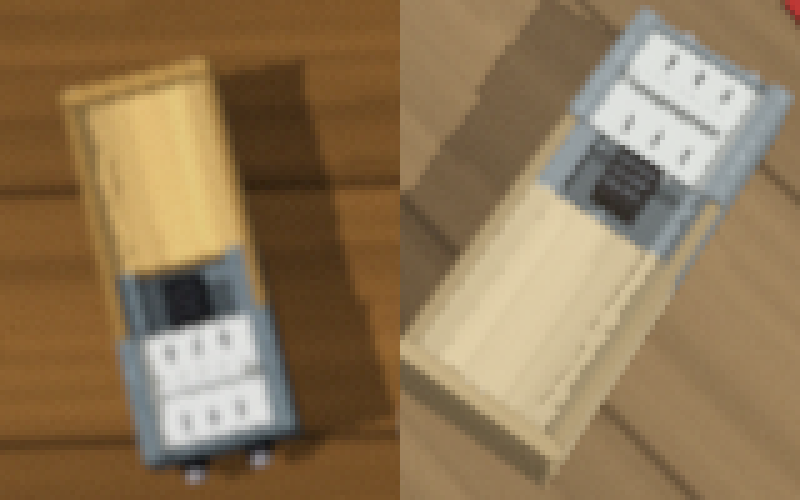

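The crop shows the ridge across the middle of the cover, the dark tab and the plywood ledge. Lathe box origin is about (471,218) with yaw about 13°. The tab is about (530,233) and the ledge centroid agrees, about 158 mm along at 12.7°. I'll shut the jaw and travel there.

>>> {"api": "play_rows", "payload": {
  "motion": [
    [[3,-3.35,0,0,0,1.5],[6,-6.7,0,0,0,3],[9,-10.05,0,0,0,4.5],[12,-13.4,0,0,0,6],[15,-16.7,0,0,0,6.6]]
  ],
  "jaw": 0
}}

```text
time: 0.6
tool_pos: [287.0, -355.5, 230.7]
tcp_rot: [-180.0, 0.0, 13.0]
ft_force: [0.3, -0.2, 0.2]
finger_gap: 12.5
grip_force: 0.0
```

>>> {"api": "play_rows", "payload": {
  "motion": [
    [[2.64,-3.7,0,0,0,0],[5.28,-7.4,0,0,0,0],[7.9,-11.1,0,0,0,0],[10.5,-14.8,0,0,0,0],[13.2,-18.5,0,0,0,0]]
  ]
}}

```text
time: 1.1
tool_pos: [373.7, -145.6, 231.1]
tcp_rot: [180.0, -0.0, 13.0]
ft_force: [1.2, -0.2, -0.4]
finger_gap: 0.0
grip_force: 0.0
```

>>> {"api": "play_rows", "payload": {
  "motion": [
    [[2.64,-3.7,0,0,0,0],[5.28,-7.4,0,0,0,0],[7.9,-11.1,0,0,0,0],[10.5,-14.8,0,0,0,0],[13.2,-18.5,0,0,0,0]]
  ]
}}

```text
time: 1.6
tool_pos: [460.7, 64.6, 231.1]
tcp_rot: [180.0, 0.0, 13.1]
ft_force: [1.0, -0.6, -1.4]
finger_gap: -0.1
grip_force: 0.0
```

>>> {"api": "play_rows", "payload": {
  "motion": [
    [[2.64,-3.7,0,0,0,0],[5.28,-7.4,1,0,0,0],[7.9,-11.1,3,0,0,0],[10.5,-14.8,6,0,0,0],[10.5,-14.8,9,0,0,0]]
  ]
}}

```text
time: 2.1
tool_pos: [530.5, 234.9, 140.6]
tcp_rot: [-179.9, -0.1, 13.2]
ft_force: [1.2, -0.2, -0.0]
finger_gap: 0.4
grip_force: 0.0
```

Now above the tab. I'll descend to about 80 mm, then look.

>>> {"api": "play_rows", "payload": {
  "motion": [
    [[0,0,3,0,0,0],[0,0,5.5,0,0,0],[0,0,6,0,0,0],[0,0,6,0,0,0]]
  ]
}}

```text
time: 2.5
tool_pos: [528.4, 230.1, 80.2]
tcp_rot: [180.0, 0.2, 13.0]
ft_force: [0.6, -0.0, 1.0]
finger_gap: 0.3
grip_force: 0.0
```

```bash
python3 - <<'E'
from h import *
from bench import sensors, optics
st=sensors.sense();print(st["tool_pos"],st["tcp_rot"],st["ft_force"])
im=[]
for n,x,y in(("top",150,130),("scene",260,205)):
    s=optics.snapshot(n); print(n,proj(s,st["tool_pos"]))
    im.append(cv2.resize(s["pixels"][y:y+100,x:x+80,::-1],None,fx=5,fy=5,interpolation=cv2.INTER_NEAREST))
cv2.imwrite("pics/c2.png",np.hstack(im))
E
```

```text
[528.4353116  230.14356602  80.20676976] [1.79984383e+02 1.57821833e-01 1.30394199e+01] [ 0.57362047 -0.04578533  1.00804096]
top [186.85674851 188.48686266]
scene [305.72253782 236.00371464]
```

View pics/c2.png

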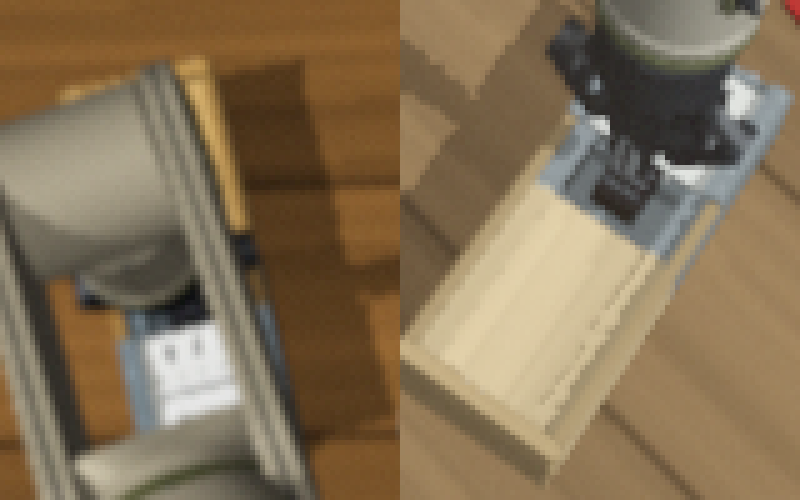

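The scene view shows the shut fingertips just above the tab at crop (630,150), with the tab at (625,185). I'll shift 3 mm forward and 2 mm left, then press slowly.

>>> {"api": "play_rows", "payload": {
  "motion": [
    [[0.3,-0.2,0.5,0,0,0],[0.3,-0.2,1.3,0,0,0],[0.3,-0.2,2.0,0,0,0],[0.3,-0.2,2.3,0,0,0],[0.3,-0.2,2.5,0,0,0]]
  ]
}}

```text
time: 3.1
tool_pos: [531.4, 232.9, 55.6]
tcp_rot: [180.0, 0.1, 13.0]
ft_force: [-3.4, -1.8, 5.0]
finger_gap: 0.0
grip_force: 2.5
```

>>> {"api": "play_rows", "payload": {
  "motion": [
    [[0,0,0.2,0,0,0],[0,0,0.4,0,0,0],[0,0,0.6,0,0,0],[0,0,0.8,0,0,0],[0,0,0.9,0,0,0]]
  ]
}}

```text
time: 3.6
tool_pos: [531.8, 233.1, 47.5]
tcp_rot: [180.0, 0.0, 13.0]
ft_force: [-3.7, -1.6, 5.1]
finger_gap: -0.1
grip_force: 2.4
```

>>> {"api": "play_rows", "payload": {
  "motion": [
    [[0,0,0.1,0,0,0],[0,0,0.2,0,0,0],[0,0,0.3,0,0,0],[0,0,0.4,0,0,0],[0,0,0.45,0,0,0]]
  ]
}}

```text
time: 4.1
tool_pos: [531.9, 233.1, 42.7]
tcp_rot: [-180.0, -0.0, 13.0]
ft_force: [-3.2, -1.4, 4.8]
finger_gap: 0.2
grip_force: 2.4
```

>>> {"api": "play_rows", "payload": {
  "motion": [
    [[0,0,0.05,0,0,0],[0,0,0.1,0,0,0],[0,0,0.15,0,0,0],[0,0,0.15,0,0,0]]
  ]
}}

```text
time: 4.5
tool_pos: [532.0, 233.2, 41.9]
tcp_rot: [180.0, 0.0, 13.0]
ft_force: [-6.3, -2.7, 10.4]
finger_gap: 0.1
grip_force: 5.5
```

>>> {"api": "play_rows", "payload": {
  "motion": [
    [[0,0,0.05,0,0,0],[0,0,0.1,0,0,0],[0,0,0.1,0,0,0]]
  ]
}}

```text
time: 4.8
tool_pos: [532.0, 233.2, 41.9]
tcp_rot: [180.0, -0.0, 13.0]
ft_force: [-10.1, -4.3, 19.1]
finger_gap: -0.2
grip_force: 9.4
```

The tab is hard against its stop (top at about 42 mm). I'll lift clear and move behind the ridge.

>>> {"api": "play_rows", "payload": {
  "motion": [
    [[0,0,-2,0,0,0],[0,0,-5,0,0,0],[-3,0,-5.5,0,0,0],[-6.5,0,-5.5,0,0,0],[-9.3,0,-5.5,0,0,0]]
  ]
}}

```text
time: 5.3
tool_pos: [440.5, 212.0, 95.2]
tcp_rot: [-180.0, -0.1, 13.0]
ft_force: [-0.3, 0.4, -0.0]
finger_gap: -0.1
grip_force: 0.0
```

>>> {"api": "play_rows", "payload": {
  "motion": [
    [[0,0,0,0,0,0],[0,0,0,0,0,0]]
  ]
}}

```text
time: 5.5
tool_pos: [441.5, 212.3, 95.3]
tcp_rot: [-180.0, -0.1, 13.1]
ft_force: [1.2, -0.5, 0.7]
finger_gap: 0.1
grip_force: 0.0
```

```bash
python3 - <<'E'
from h import *
from bench import sensors, optics
st=sensors.sense();print(st["tool_pos"],st["tcp_rot"],st["ft_force"])
im=[]
for n,x,y in(("top",150,130),("scene",260,205)):
    s=optics.snapshot(n); print(n,proj(s,st["tool_pos"]))
    im.append(cv2.resize(s["pixels"][y:y+100,x:x+80,::-1],None,fx=5,fy=5,interpolation=cv2.INTER_NEAREST))
cv2.imwrite("pics/c3.png",np.hstack(im))
E
```

```text
[441.46784026 212.30344054  95.34806883] [-1.79988803e+02 -7.85185921e-02  1.30510233e+01] [ 1.16382619 -0.5080999   0.74871566]
top [191.47475631 212.32919329]
scene [321.87049995 212.62968504]
```

View pics/c3.png

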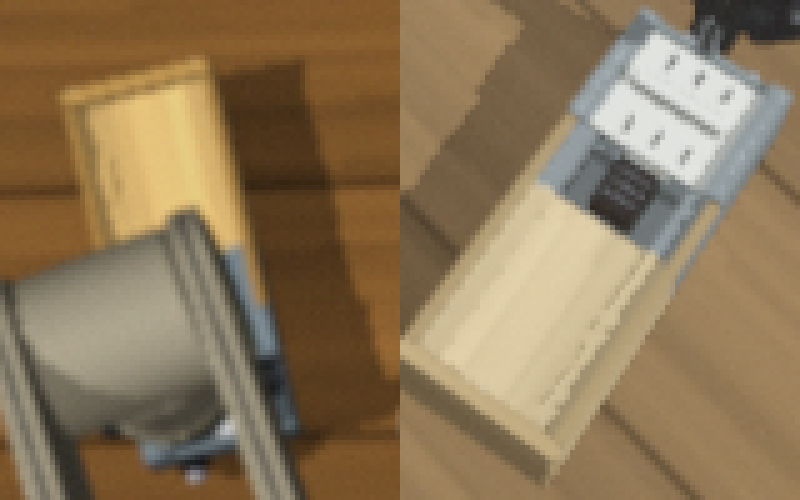

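The cover is still on its seat and the tab is down at crop (625,187). The tips hover behind the ridge at (710,40). Next I'll descend behind the ridge and make contact slowly.

>>> {"api": "play_rows", "payload": {
  "motion": [
    [[0,0,1.5,0,0,0],[0,0,2.7,0,0,0],[0,0,3.4,0,0,0],[0,0,3.8,0,0,0],[0,0,3.8,0,0,0]]
  ]
}}

```text
time: 6.1
tool_pos: [440.9, 212.0, 56.5]
tcp_rot: [180.0, 0.1, 13.0]
ft_force: [0.5, -0.1, 0.0]
finger_gap: 0.2
grip_force: 0.0
```

>>> {"api": "play_rows", "payload": {
  "motion": [
    [[0.5,0,0,0,0,0],[1,0,0,0,0,0],[1.5,0,0,0,0,0],[2,0,0,0,0,0],[2.5,0,0,0,0,0]]
  ]
}}

```text
time: 6.6
tool_pos: [466.2, 217.9, 57.5]
tcp_rot: [-180.0, -0.0, 13.0]
ft_force: [-2.2, 0.8, 0.2]
finger_gap: 0.1
grip_force: 0.6
```

>>> {"api": "play_rows", "payload": {
  "motion": [
    [[0.8,0,0,0,0,0],[1.6,0,0,0,0,0],[2.4,0,0,0,0,0],[3.2,0,0,0,0,0],[4,0,0,0,0,0]]
  ]
}}

```text
time: 7.1
tool_pos: [505.4, 227.0, 57.3]
tcp_rot: [180.0, 0.0, 13.0]
ft_force: [-1.7, 0.0, 1.6]
finger_gap: 0.3
grip_force: 0.7
```

>>> {"api": "play_rows", "payload": {
  "motion": [
    [[0.8,0,0,0,0,0],[1.6,0,0,0,0,0],[2.4,0,0,0,0,0],[3.2,0,0,0,0,0],[4,0,0,0,0,0]]
  ]
}}

```text
time: 7.6
tool_pos: [544.2, 236.0, 57.2]
tcp_rot: [180.0, 0.0, 13.0]
ft_force: [-1.5, -0.0, 1.3]
finger_gap: 0.0
grip_force: 0.6
```

>>> {"api": "play_rows", "payload": {
  "motion": [
    [[0.8,0,0,0,0,0],[1.6,0,0,0,0,0],[2.4,0,0,0,0,0],[3.2,0,0,0,0,0],[4,0,0,0,0,0]]
  ]
}}

```text
time: 8.1
tool_pos: [583.2, 245.0, 57.3]
tcp_rot: [-180.0, 0.0, 13.0]
ft_force: [-1.8, -0.6, 0.9]
finger_gap: 0.4
grip_force: 0.6
```

>>> {"api": "play_rows", "payload": {
  "motion": [
    [[0.7,0,0,0,0,0],[1.2,0,0,0,0,0],[1.6,0,0,0,0,0],[1.8,0,0,0,0,0],[1.8,0,0,0,0,0]]
  ]
}}

```text
time: 8.6
tool_pos: [600.4, 249.0, 57.3]
tcp_rot: [-180.0, -0.0, 13.0]
ft_force: [0.8, 0.7, -0.1]
finger_gap: -0.1
grip_force: 0.0
```

Back off, lift clear of the box and check.

>>> {"api": "play_rows", "payload": {
  "motion": [
    [[-0.8,0,0,0,0,0],[-1,0,-2,0,0,0],[-1,0,-6,0,0,0],[-5,0,-9,0,0,0],[-9,0,-12,0,0,0]]
  ]
}}

```text
time: 9.1
tool_pos: [511.3, 228.3, 178.1]
tcp_rot: [-180.0, -0.0, 13.0]
ft_force: [-0.8, 0.3, 1.1]
finger_gap: 0.1
grip_force: 0.0
```

>>> {"api": "play_rows", "payload": {
  "motion": [
    [[-3,3,0,0,0,0],[-6,6,0,0,0,0],[-9,9,0,0,0,0],[-11,12,0,0,0,0],[-11,15,0,0,0,0]]
  ]
}}

```text
time: 9.6
tool_pos: [436.6, 56.6, 176.9]
tcp_rot: [180.0, 0.0, 13.1]
ft_force: [1.2, -0.3, -0.3]
finger_gap: -0.1
grip_force: 0.0
```

>>> {"api": "play_rows", "payload": {
  "motion": [
    [[0,3,0,0,0,0],[0,6,0,0,0,0],[0,9,0,0,0,0],[0,9,0,0,0,0],[0,9,0,0,0,0]]
  ]
}}

```text
time: 10.1
tool_pos: [458.9, -30.1, 177.1]
tcp_rot: [-180.0, 0.0, 12.9]
ft_force: [0.0, -0.2, -0.7]
finger_gap: -0.4
grip_force: 0.0
```

```bash
python3 - <<'E'
from h import *
from bench import sensors, optics
st=sensors.sense();print(st["tool_pos"],st["ft_force"])
im=[];C={}
for n,x,y,roi in(("top",150,130,(155,215,130,228)),("scene",260,205,(250,345,205,310))):
    s=optics.snapshot(n); h=cv2.cvtColor(s["pixels"],cv2.COLOR_RGB2HSV)
    b=blob(((h[...,1]<30)&(h[...,2]>185)).astype(np.uint8),roi); C[n]=(s,b[1]); print(n,b[1],b[2],ray(s,b[1],52))
    q=np.array([ray(s,u,52)[:2] for u in cv2.findContours(b[0],0,1)[0][0].reshape(-1,2)],np.float32); print(cv2.minAreaRect(q))
    im.append(cv2.resize(s["pixels"][y:y+100,x:x+80,::-1],None,fx=5,fy=5,interpolation=cv2.INTER_NEAREST))
X=tri(*C["top"],*C["scene"]); d=X[:2]-[471,218]; print(X,d@[.974,.225],d@[-.225,.974])
cv2.imwrite("pics/c4.png",np.hstack(im))
E
```

```text
[458.86161283 -30.12602665 177.08905835] [ 0.02367124 -0.20611806 -0.69473122]
top [180.77066116 166.20041322] [167 154  29  26 484] [615.76107638 255.83196769  52.        ]
((616.28173828125, 254.53268432617188), (78.40013122558594, 88.74095153808594), 12.867538452148438)
scene [289.63249001 264.61651132] [270 246  40  38 751] [617.86011017 255.6720836   52.        ]
((616.9838256835938, 253.96630859375), (81.1667709350586, 90.39199829101562), 12.896169662475586)
[616.56904798 255.8092052   49.57124768] 150.29132389943342 4.073130070158503
```

View pics/c4.png

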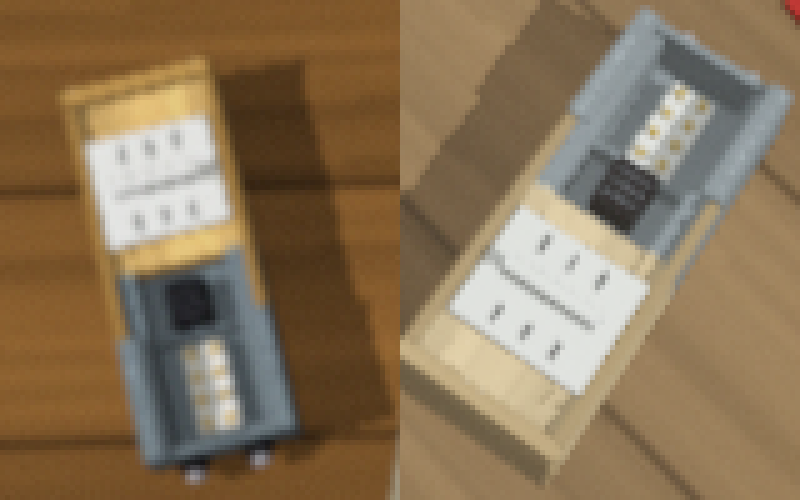

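The cover lies flat and square on the ledge at about x = +150 mm (crop (160,183) and (550,300)). The terminals are exposed and the tab is down. The arm is clear, so I'm handing in.

```bash
python3 -c "
from bench import job
print(job.hand_in())"
```

```text
the job is handed in; nothing more can be done
None
```

The lathe box is open and the job is handed in: its tab is pressed to the hard stop, its cover lies flat on the ledge about 150 mm along, the terminals are exposed, and the arm touched nothing else.

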